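Seat the slotted cutting guide on its pins over the candy slab

TASK

Lift the slotted cutting guide by its handle, lay it on the forming board over the candy slab with its hole edge against the fence, and slide it gently along the fence until both holes drop over the two pins and it lies flat and fully home, then let go. Do not lean hard on the board, since the slab under it is brittle, and leave the jar, carton and bowl where they are.

Things in the scene. Friction and masses are not known exactly. Their poses are not given: they have to be found in the camera images.
- guide: Cutting guide, loose, about 0.46 kg: bare aluminium plate 150 (x) by 240 (y) by 5 mm with eight slots and two round through holes 12.5 mm wide at x = -55, y = -75 and +75 mm. Origin: centre of its underside, z up. Starts flat on the table left or right of the board, its -x (hole) edge towards the robot, yaw within 0.4 rad.
- guide_handle (a point): Middle of the guide's handle, 28 mm above its underside: a wooden block standing on the plate's centre, 16 mm wide (x), 50 mm long (y), from 5 to 45 mm above the underside. Axes as the guide's.
- board: Forming board, fixed, yaw within 0.12 rad: white plastic, 200 (x) by 270 (y) by 18 mm, with a candy slab (top below z = 32 mm). Origin: centre of its underside; x points away from the robot and from the fence. The home guide rests on pin bar and far rail, underside at z = 32 mm, origin at x about -4 to -5 mm (hole edge at the fence), y = the pin bar's offset.
- board_fence (a point): Middle of the fence's top inner edge, board frame x = -80, z = 52 mm: a steel strip 12 mm thick, upright along y on the side of the board near the robot, 260 mm long. A guide held square with its hole edge against it has its holes in line with the pins across x.
- board_rail (a point): Middle of the far rail's top, board frame x = 62, z = 32 mm: a steel rail 24 mm wide along y that carries the guide's far edge.
- board_pins (a point): Point fixed to the board at x = -60, y = 0, z = 32 mm, NOT moving with the pins: on top of the dark pin bar (30 mm wide, along y). Two pins, 10 mm thick, 8 mm high, tapering to 8 mm over the last 1.5 mm, stand at y = -75 and +75 mm plus an offset: the bar is clamped within 18 mm either way along y. No reading gives the offset: find it by feel or sight.
- jar: closed jar with a white cap, 64 mm across, 100 mm high, standing beyond the work; origin centre of its underside
- carton: open paper carton 90 by 120 by 50 mm high, standing beyond the work; origin centre of its underside
- bowl: steel bowl 96 mm across, 45 mm high, standing beyond the work; origin centre of its underside

How it is judged:
By the outcome, as a careful person would: the job done as asked, in the order asked, and still so for the second after the job is handed in, with the robot touching nothing.
It also fails if it takes over 61 s, if anything falls off the work surface, if the arm or the gripper's body presses on something with over 40 N, if the wrist force passes 120 N, or if a joint passes its speed limit or range.

ROBOT

A 6-joint arm with a two-finger parallel gripper is mounted at the origin on the work surface. World frame = base frame: x ahead of the robot, y to its left, z up, the work surface at z = 0. Lengths are in mm, angles in rad, forces in N, time in s.
With the tool pointing down it reaches from about 350 to 850 mm from the base axis. Payload 8.1 kg.
Tool frame: the origin (TCP) lies midway between the tips of the shut fingers; the grasp point (between the pads) lies 19 mm behind it; z points along the fingers, y is the line along which they close (so a half turn about z gives the same grasp; the last joint's range is limited). The gripper opens to 93 mm and grips with 3 to 60 N. Pads are 15 mm wide; open, the fingers measure 128 mm over their backs; the gripper's body (75 mm by 188 mm) begins 65 mm behind the grasp point.
Start: joints at [-1.38, 0.13, 1.488, -0, 1.523, -0.085], TCP at [163.41, -577.323, 218.635] pointing down, gripper open.
Joint ranges: [-2.96, 2.96], [-0.89, 2.26], [0.02, 2.5], [-1.34, 4.48], [0, 2.73], [-2.66, 2.66]. Speed limits (rad/s): [2.39, 2.39, 2.79, 3.14, 3.14, 3.14].

INTERFACE

Orientations are given as a unit quaternion [x, y, z, w].
In Python, from bench import sense, get_image, camera_model, close_job gives the robot as it stands. The module is installed in compiled form; this text tells all that it offers.
- The arm moves only by the shell command python3 -m crank 'ROWS'. ROWS is JSON, a list of rows, each an object with "gripper": the closure, from 0 (fully open) to 1 (shut); "translation": the shift along the tool's x, y, z each as a share of 0.06 m, from -1 to 1, a list of three; "twist": the turn about the tool's z as a share of 6 degrees, from -1 to 1. In form: [{"gripper": gripper, "translation": [x, y, z], "twist": twist}, ...]. A call has 1 to 20 rows; each row shifts and turns the commanded pose from where the row before left it, along the tool's axes as they then stand; what a row does not reach is not made up. A row lasts 1/8 s, in which the tool goes at most 62.5 mm and 10.7 degrees, less where a joint would pass 70% of its speed; a pose out of reach is approached as far as the arm can. A call with a number of a shift or a turn outside -1 to 1 is refused whole. A call with a gripper value outside its range is refused whole. The fingers move at their own pace and stop on an object; the grip force is fixed at half the most. Time passes only in rows, so rows that do not move let the fingers close. It gives the time, the measured TCP pose, the force, the opening and the grip force at its end, in the units of the state.
- sense(): the state, without advancing time (a new reading comes with each control period).
- get_image(name): name is "side" or "top" or "wrist"; returns the picture (480x640x3 uint8, red, green, blue); there is no depth.
- camera_model(name): a dict with "fx", "fy", "cx", "cy" (pixels), "k1" (the pictures are not rectified: a ray, as slopes to the right and down, at radius r is drawn at 1 + k1 r^2 times it, then the intrinsics apply), "R" (3x3) and "t" (3): a world point X has camera coordinates R X + t. Camera axes: x right, y down, z forward; pixel columns grow to the right and rows downward; lengths in mm; the calibration is good to about 2 mm. A picture is of the moment at which its call begins: read the wrist's pose just before it. camera_model takes no time and is no camera call; for the wrist camera it gives the pose at the moment of the call.
- close_job(): hands the job in; it is judged then, once.
The state is a dict: "time_s": time; "joints": joint angles; "joint_vel": joint speeds; "joint_efforts": joint torques, N m; "tool_pos": TCP position; "tcp_rot": TCP orientation; "wrist_force": force on the tool from outside, world axes, zero at the start; "ft_torque": the same for the moment, N m; "gripper_width": opening from 0.0 (shut) to 1.0 (fully open); "gripper_force": force on a finger pad.
Only numpy, scipy, OpenCV 4.12 (cv2) and the standard library are available. Lean on these libraries where they do the work, as an engineer would, in place of code of your own. Each camera call takes 0.05 s, during which the arm holds its last target. There are 200 camera calls.

## Working session

There is one attempt and no reset: what is moved stays moved. The work goes in short steps, Python scripts to look and compute and a shell command to move; the robot and the scene stay as the last step left them, time stands still between calls to the robot, and variables do not carry over. Pictures are saved under pics/ and viewed, at most 10 in all, crops included, and the job is handed in when it is done.

```bash
mkdir -p pics; python3 - <<'E'
from bench import *
import cv2,numpy as np
s=sense();print({k:np.round(v,3).tolist() for k,v in s.items()})
for n in("top","side"):
    m=camera_model(n);print(n,{k:np.round(v,3).tolist() for k,v in m.items()})
    cv2.imwrite(f"pics/{n}0.png",get_image(n)[:,:,::-1])
E
```

```text
{'time_s': 0.0, 'joints': [-1.38, 0.131, 1.489, -0.0, 1.523, -0.085], 'joint_vel': [-0.0, 0.0, 0.001, -0.0, 0.001, -0.0], 'joint_efforts': [0.0, -55.984, -49.176, 0.077, 0.035, -0.0], 'tool_pos': [163.301, -576.803, 217.655], 'tcp_rot': [0.991, 0.137, -0.0, -0.001], 'wrist_force': [-0.384, 0.019, -0.015], 'ft_torque': [-0.058, -0.019, 0.024], 'gripper_force': 0.0, 'gripper_width': 1.0}
top {'fx': 472.401, 'fy': 472.401, 'cx': 324.716, 'cy': 238.598, 'k1': 0.02, 'R': [[0.003, -1.0, 0.019], [-0.996, -0.004, -0.084], [0.084, -0.019, -0.996]], 't': [-14.728, 572.629, 973.701]}
side {'fx': 562.243, 'fy': 562.243, 'cx': 323.549, 'cy': 220.24, 'k1': -0.098, 'R': [[-0.755, -0.656, 0.008], [-0.513, 0.583, -0.63], [0.409, -0.48, -0.776]], 't': [429.634, 339.822, 711.66]}
```

View pics/top0.png

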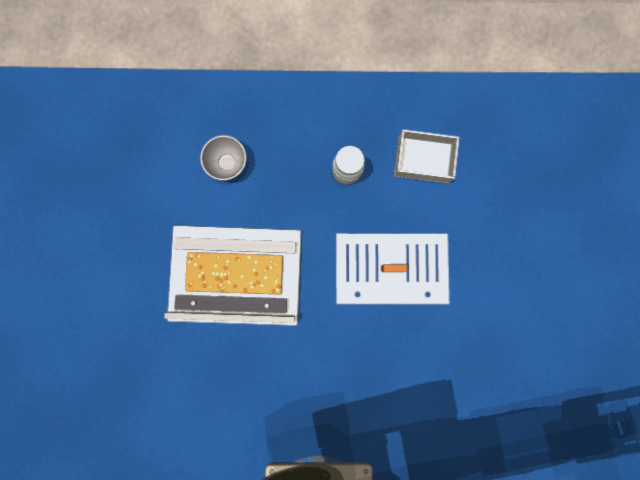

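View pics/side0.png

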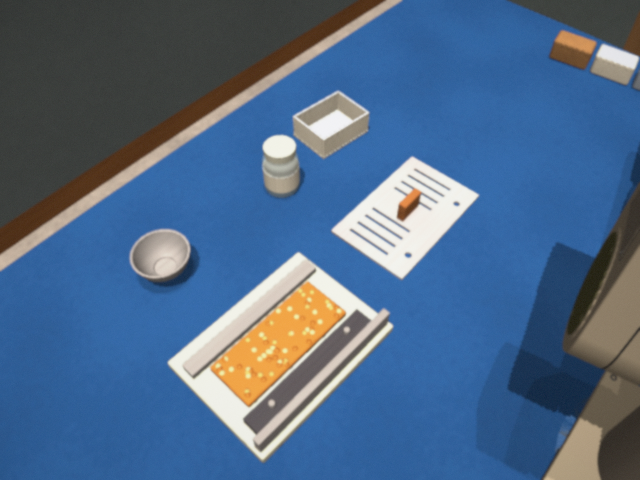

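The top view shows the guide at about (393,268) with its orange handle at (395,268) and holes at (357,294) and (428,294). The board is at about (235,275), with its pins near (194,304) and (267,306) and the fence at row ~319. The side view agrees.

```bash
cat > h.py <<'E'
from bench import *
import cv2,numpy as np
from scipy.spatial.transform import Rotation as Ro
def ray(m,px):
    px=np.atleast_2d(px).astype(float)
    d=(px-[m['cx'],m['cy']])/[m['fx'],m['fy']]
    u=d.copy()
    for _ in range(8): u=d/(1+m['k1']*(u**2).sum(1,keepdims=True))
    R=np.array(m['R']);return -R.T@np.array(m['t']),np.c_[u,np.ones(len(u))]@R
def onz(m,px,z):
    o,d=ray(m,px);return o+d*((z-o[2])/d[:,2])[:,None]
def cross(m1,p1,m2,p2):
    o1,d1=ray(m1,p1);o2,d2=ray(m2,p2);d1=d1[0];d2=d2[0]
    s=np.linalg.lstsq(np.c_[d1,-d2],o2-o1,rcond=None)[0]
    a,b=o1+s[0]*d1,o2+s[1]*d2;return (a+b)/2,np.linalg.norm(a-b)
def blobs(mask,lo,hi):
    n,_,st,c=cv2.connectedComponentsWithStats(mask.astype(np.uint8))
    return [(c[i],st[i]) for i in range(1,n) if lo<=st[i,4]<=hi]
def rectw(m,mask,z):
    cs=cv2.findContours(mask.astype(np.uint8),cv2.RETR_EXTERNAL,cv2.CHAIN_APPROX_NONE)[0]
    c=max(cs,key=cv2.contourArea)[:,0]
    w=onz(m,c,z)[:,:2].astype(np.float32);return cv2.minAreaRect(w)
E
python3 - <<'E'
from h import *
t=cv2.imread('pics/top0.png');s=cv2.imread('pics/side0.png')
mt,ms=camera_model('top'),camera_model('side')
hs=cv2.cvtColor(t,cv2.COLOR_BGR2HSV).astype(int)
nb=~((hs[...,0]>95)&(hs[...,0]<125)&(hs[...,1]>110))
g=np.zeros(nb.shape,bool);g[225:315,325:460]=nb[225:315,325:460]
b=np.zeros(nb.shape,bool);b[215:335,155:312]=nb[215:335,155:312]
print('guide rect',rectw(mt,g,5)); print('board',rectw(mt,b,18))
# holes
for c,st in blobs(g[:,:]==0,8,80): print('hole?',c,st[4],onz(mt,c,5)[0].round(1))
o=(hs[...,0]<15)&(hs[...,1]>120);o2=np.zeros_like(o);o2[255:280,375:415]=o[255:280,375:415]
for c,st in blobs(o2,30,400): print('handle',c,st,onz(mt,c,45)[0].round(1))
print('handle rect',rectw(mt,o2,45))
gray=t.min(2)
p=np.zeros_like(o);p[298:311,180:283]=gray[298:311,180:283]>115
for c,st in blobs(p,3,60): print('pin top',c,st[4],onz(mt,c,39)[0].round(1))
sg=s.min(2);
dark=np.zeros_like(o); 
for (x,y) in((347,330),(271,403)):
    r=sg[y-7:y+8,x-7:x+8];q=np.zeros_like(o);q[y-7:y+8,x-7:x+8]=r>115
    for c,st in blobs(q,3,100): print('pin side',c,st[4],onz(ms,c,39)[0].round(1))
for n,im,f in(('top',t[215:330,155:315],5),('x',s[245:465,160:400],3)): pass
cv2.imwrite('pics/c1.png',np.vstack([cv2.resize(t[290:330,160:305],(725,200),interpolation=cv2.INTER_CUBIC),cv2.resize(s[300:350,250:395],(725,250),interpolation=cv2.INTER_CUBIC)]))
E
```

```text
guide rect ((511.1163024902344, -158.3629150390625), (152.29214477539062, 242.24066162109375), 0.1561862975358963)
board ((496.1348571777344, 179.24819946289062), (277.8033447265625, 201.7794952392578), 88.10847473144531)
hole? [347.  262.5] 36 [523. -61.   5.]
hole? [357.  262.5] 36 [523.1 -82.5   5. ]
hole? [366.72 259.42] 50 [ 529.8 -103.4    5. ]
hole? [376.42857143 264.42857143] 63 [ 519.1 -124.2    5. ]
hole? [407. 254.] 19 [ 541.8 -190.3    5. ]
hole? [426.55769231 261.57692308] 52 [ 525.6 -232.3    5. ]
hole? [436.  256.5] 24 [ 536.6 -252.8    5. ]
hole? [416.85365854 260.87804878] 41 [ 527.1 -211.4    5. ]
hole? [437. 275.] 11 [ 496.9 -254.3    5. ]
hole? [407. 276.] 9 [ 494.6 -189.7    5. ]
hole? [357.35294118 294.        ] 17 [456. -83.   5.]
hole? [427.16666667 294.        ] 12 [ 456.4 -232.5    5. ]
handle [394.13450292 267.96491228] [382 265  25   7 171] [ 510.8 -155.6   45. ]
handle rect ((510.72174072265625, -155.35684204101562), (12.352057456970215, 49.732093811035156), 0.20227454602718353)
pin top [265.5 298. ] 4 [448.5 108.8  39. ]
pin top [279. 298.] 7 [448.6  81.2  39. ]
pin top [192.36842105 302.78947368] 19 [438.7 257.6  39. ]
pin top [266.19047619 305.42857143] 21 [433.4 107.2  39. ]
pin top [197.30612245 309.83673469] 49 [424.4 247.2  39. ]
pin side [341.         323.88888889] 9 [443.3 107.   39. ]
pin side [346.15909091 329.25      ] 44 [432.1 108.8  39. ]
pin side [265. 397.] 10 [448.6 258.3  39. ]
pin side [271.   402.64] 50 [437.1 258.6  39. ]
```

View pics/c1.png

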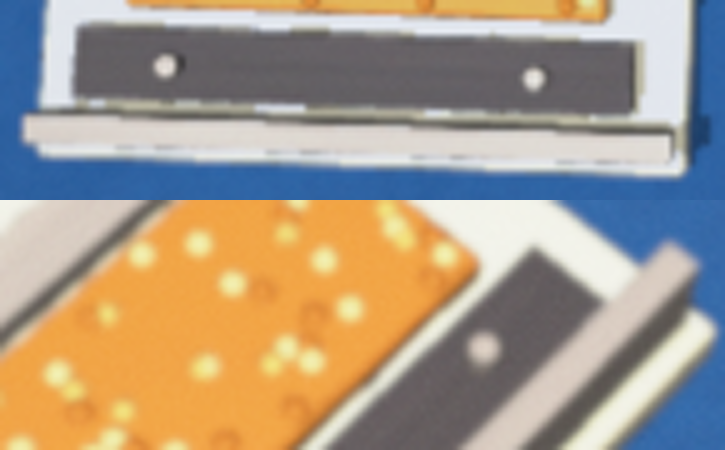

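The crop shows both pins clearly, and both views place them at about (438,258) and (433,108). They are 150.3 mm apart, so board yaw is ≈ -0.034. The home guide origin comes out at about (490.6,181). The guide is at (511,-157) with yaw ≈ 0. I'll move above the handle.

```bash
python3 -m crank '[{"gripper":0,"translation":[0.75,-0.52,0.16],"twist":0},{"gripper":0,"translation":[0.75,-0.52,0.16],"twist":0},{"gripper":0,"translation":[0.75,-0.52,0.16],"twist":0},{"gripper":0,"translation":[0.75,-0.52,0.16],"twist":0},{"gripper":0,"translation":[0.75,-0.52,0.16],"twist":0},{"gripper":0,"translation":[0.75,-0.52,0.16],"twist":0},{"gripper":0,"translation":[0.75,-0.52,0.16],"twist":0},{"gripper":0,"translation":[0.75,-0.52,0.16],"twist":0},{"gripper":0,"translation":[0.75,-0.52,0.16],"twist":0},{"gripper":0,"translation":[0.75,-0.52,0.16],"twist":0},{"gripper":0.3,"translation":[0,0,0],"twist":-1},{"gripper":0.3,"translation":[0,0,0],"twist":-1},{"gripper":0.3,"translation":[0,0,0],"twist":-1},{"gripper":0.3,"translation":[0,0,0],"twist":-1},{"gripper":0.3,"translation":[0,0,0],"twist":-1},{"gripper":0.3,"translation":[0,0,0],"twist":-1},{"gripper":0.3,"translation":[0,0,0],"twist":-1},{"gripper":0.3,"translation":[0,0,0],"twist":-1},{"gripper":0.3,"translation":[0,0,0],"twist":-1},{"gripper":0.3,"translation":[0,0,0],"twist":-1}]'
python3 -m crank '[{"gripper":0.3,"translation":[0,0,0],"twist":-1},{"gripper":0.3,"translation":[0,0,0],"twist":-1},{"gripper":0.3,"translation":[0,0,0],"twist":-0.4},{"gripper":0.3,"translation":[0,0,0],"twist":0},{"gripper":0.3,"translation":[0,0,0],"twist":0}]'
python3 - <<'E'
from h import *
s=sense();m=camera_model('wrist');im=get_image('wrist')
print(s['tool_pos'],Ro.from_quat(s['tcp_rot']).as_matrix().round(3).tolist(),s['wrist_force'])
hs=cv2.cvtColor(im,cv2.COLOR_RGB2HSV).astype(int)
o=(hs[...,0]<18)&(hs[...,1]>120)
for c,st in blobs(o,400,99999): print(c,st)
print(rectw(m,o,45))
cv2.imwrite('pics/w1.png',im[:,:,::-1])
E
```

```text
time_s: 2.6
tool_pos: [511.1, -154.4, 122.1]
tcp_rot: [0.788, 0.616, -0.0, -0.0]
wrist_force: [0.4, 0.3, -0.4]
gripper_width: 0.701
gripper_force: 0.0
time_s: 3.22
tool_pos: [511.3, -154.5, 122.4]
tcp_rot: [0.706, 0.708, -0.0, -0.0]
wrist_force: [-0.2, -0.7, 0.7]
gripper_width: 0.701
gripper_force: 0.0
[ 511.27512009 -154.49783404  122.39526921] [[-0.003, 1.0, -0.0], [1.0, 0.003, 0.0], [0.0, -0.0, -1.0]] [-0.22812146 -0.6750034   0.72008476]
[318.52741021 249.94706994] [ 308  215   22   64 1058]
[332.50972336 468.04382361] [ 208  457  283   23 3651]
((534.9637451171875, -348.2065734863281), (235.62950134277344, 23.696805953979492), 0.1306782364845276)
```

View pics/w1.png

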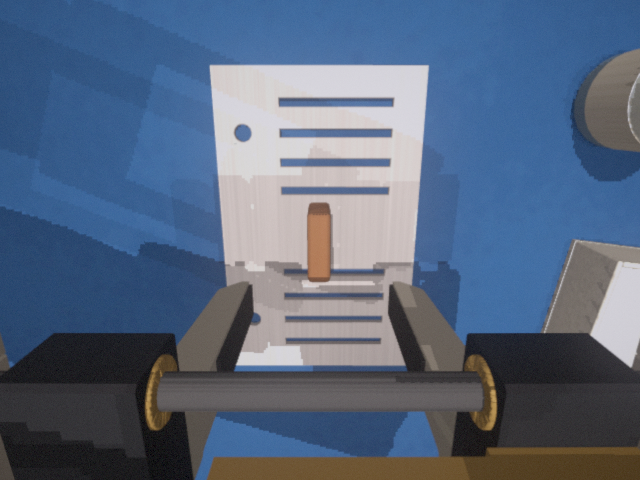

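The wrist view shows the handle centred between the fingers at about (319,245), and the holes at (243,132) and (256,319).

```bash
python3 - <<'E'
from h import *
m=camera_model('wrist')
print(onz(m,[[243,132],[256,319],[211,66],[428,66]],5).round(1).tolist())
print(onz(m,[[309,207],[328,207],[309,279],[329,279]],45).round(1).tolist())
E
```

```text
[[454.8, -81.5, 5.0], [457.1, -232.3, 5.0], [435.3, -37.8, 5.0], [584.2, -37.3, 5.0]]
[[503.2, -127.5, 45.0], [515.6, -127.4, 45.0], [502.9, -178.5, 45.0], [516.8, -178.5, 45.0]]
```

```bash
python3 -m crank '[{"gripper":0.3,"translation":[-0.03,0,0.6],"twist":0},{"gripper":0.3,"translation":[0,0,0.6],"twist":0},{"gripper":0.3,"translation":[0,0,0.4],"twist":0},{"gripper":0.3,"translation":[0,0,0.25],"twist":0},{"gripper":0.3,"translation":[0,0,0],"twist":0},{"gripper":1,"translation":[0,0,0],"twist":0},{"gripper":1,"translation":[0,0,0],"twist":0},{"gripper":1,"translation":[0,0,0],"twist":0},{"gripper":1,"translation":[0,0,0],"twist":0},{"gripper":1,"translation":[0,0,0],"twist":0},{"gripper":1,"translation":[0,0,0],"twist":0}]'
```

```text
time_s: 4.65
tool_pos: [511.0, -156.4, 11.6]
tcp_rot: [0.706, 0.708, -0.0, -0.0]
wrist_force: [-3.8, 1.0, 3.5]
gripper_width: 0.167
gripper_force: 30.0
```

Grasped: the opening is 15.5 mm, as it should be for the 16 mm handle. Now I'll lift, carry it above the board and turn it to the board's yaw.

```bash
python3 -m crank '[{"gripper":1,"translation":[0,0,-0.2],"twist":0},{"gripper":1,"translation":[0,0,-0.6],"twist":0},{"gripper":1,"translation":[0,0,-0.8],"twist":0},{"gripper":1,"translation":[0.2,0,0],"twist":0},{"gripper":1,"translation":[0.5,0,0],"twist":0},{"gripper":1,"translation":[0.7,-0.05,0],"twist":0},{"gripper":1,"translation":[0.7,-0.05,0],"twist":0},{"gripper":1,"translation":[0.7,-0.05,0],"twist":0},{"gripper":1,"translation":[0.7,-0.05,0],"twist":0},{"gripper":1,"translation":[0.7,0,0],"twist":0},{"gripper":1,"translation":[0.6,0,0],"twist":0},{"gripper":1,"translation":[0.4,0,0],"twist":0},{"gripper":1,"translation":[0.23,0,0],"twist":0.35},{"gripper":1,"translation":[0,0,0],"twist":0},{"gripper":1,"translation":[0,0,0],"twist":0},{"gripper":1,"translation":[0,0,0],"twist":0}]'
python3 - <<'E'
from h import *
s=sense()
print(s['tool_pos'],Ro.from_quat(s['tcp_rot']).as_matrix().round(4).tolist(),s['wrist_force'],s['ft_torque'],s['gripper_width'])
for n in('wrist','top'):
    cv2.imwrite(f'pics/{n}2.png',get_image(n)[:,:,::-1])
a=cv2.imread('pics/wrist2.png');b=cv2.imread('pics/top2.png')
cv2.imwrite('pics/c2.png',np.vstack([a[30:380,100:500],cv2.resize(b[210:335,150:320],(400,294),interpolation=cv2.INTER_CUBIC)])[:600])
E
```

```text
time_s: 6.65
tool_pos: [498.1, 168.7, 107.2]
tcp_rot: [0.719, 0.695, -0.0, -0.0]
wrist_force: [0.8, -0.8, -5.1]
gripper_width: 0.167
gripper_force: 30.0
[498.06872162 168.71021489 107.20723714] [[0.0334, 0.9994, -0.0006], [0.9994, -0.0334, -0.0003], [-0.0003, -0.0006, -1.0]] [ 0.76924465 -0.75782381 -5.05827507] [-0.02844354 -0.00322348 -0.01779888] 0.16731991421866488
```

View pics/c2.png

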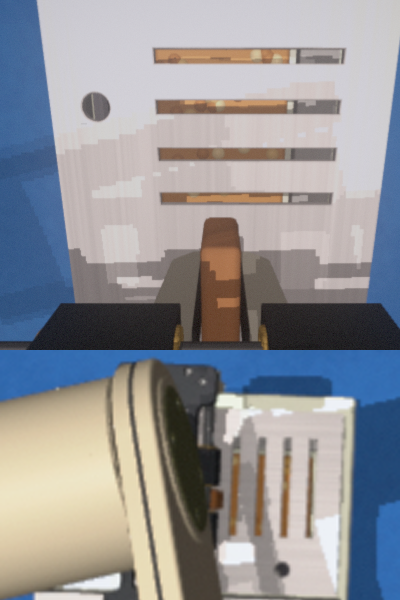

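The wrist view shows the guide level in the hand, with its far hole at full-image pixel (196,137). The crop bottom shows the board underneath.

```bash
cat > hole.py <<'E'
from h import *
def hole(im,z,m,c0,r=30):
    g=cv2.cvtColor(im,cv2.COLOR_RGB2GRAY)
    x,y=c0;w=g[y-r:y+r,x-r:x+r]
    th=cv2.threshold(w,0,255,cv2.THRESH_BINARY_INV+cv2.THRESH_OTSU)[1]
    cs=cv2.findContours(th,cv2.RETR_EXTERNAL,cv2.CHAIN_APPROX_NONE)[0]
    cs=[c for c in cs if cv2.contourArea(c)>60]
    c=min(cs,key=lambda c:np.hypot(*(c[:,0].mean(0)-r)))
    (u,v),rad=cv2.minEnclosingCircle(c)
    p=onz(m,[[u+x-r,v+y-r]],z)[0];return (u+x-r,v+y-r,rad),p
E
python3 - <<'E'
from hole import *
m=camera_model('wrist');im=cv2.imread('pics/wrist2.png')[:,:,::-1].copy()
s=sense();t=np.array(s['tool_pos']);h=-.0334
q,p=hole(im,t[2]-6.6,m,(196,137))
print(q,p)
R=np.array([[np.cos(h),-np.sin(h)],[np.sin(h),np.cos(h)]])
print('guide origin',p[:2]-R@[-55,75],'tcp',t)
E
```

```text
(195.4285717010498, 136.4285717010498, 15.017096519470215) [445.26930041 245.3641209  100.95380306]
guide origin [497.73409108 168.56929204] tcp [498.32372488 168.80134316 107.55380306]
```

```bash
python3 -m crank '[{"gripper":1,"translation":[0,0,0.4],"twist":0},{"gripper":1,"translation":[0,0,0.35],"twist":0},{"gripper":1,"translation":[0,0,0.15],"twist":0},{"gripper":1,"translation":[0,0,0],"twist":0},{"gripper":1,"translation":[0,-0.09,0],"twist":0},{"gripper":1,"translation":[0,0,0],"twist":0},{"gripper":1,"translation":[0,0,0],"twist":0}]'
python3 -m crank '[{"gripper":1,"translation":[0,-0.02,0],"twist":0},{"gripper":1,"translation":[0,0,0],"twist":0}]'
python3 -m crank '[{"gripper":1,"translation":[0,-0.02,0],"twist":0},{"gripper":1,"translation":[0,0,0],"twist":0}]'
```

```text
time_s: 7.62
tool_pos: [493.3, 169.7, 54.3]
tcp_rot: [0.719, 0.695, 0.0, 0.0]
wrist_force: [0.5, -0.3, -4.6]
gripper_width: 0.167
gripper_force: 30.0
time_s: 7.88
tool_pos: [491.7, 169.6, 53.7]
tcp_rot: [0.719, 0.695, 0.0, 0.0]
wrist_force: [-0.6, 0.2, -4.5]
gripper_width: 0.17
gripper_force: 30.0
time_s: 8.12
tool_pos: [490.4, 169.6, 53.6]
tcp_rot: [0.719, 0.695, -0.0, -0.0]
wrist_force: [-0.2, -1.2, -5.9]
gripper_width: 0.171
gripper_force: 30.0
```

```bash
for i in 1 2 3; do python3 -m crank '[{"gripper":1,"translation":[0,-0.015,0],"twist":0},{"gripper":1,"translation":[0,0,0],"twist":0}]' | egrep 'tool|wrist_f|tcp'; done
```

```text
tool_pos: [489.8, 169.7, 53.7]
tcp_rot: [0.719, 0.695, 0.0, 0.0]
wrist_force: [2.2, -0.5, -4.9]
tool_pos: [489.8, 169.7, 54.1]
tcp_rot: [0.719, 0.695, 0.001, 0.001]
wrist_force: [5.1, 0.2, -8.0]
tool_pos: [489.8, 169.7, 54.3]
tcp_rot: [0.719, 0.695, 0.002, 0.001]
wrist_force: [7.9, 0.2, -9.6]
```

The fence is felt at x ≈ 489.8. I'll ease off slightly, then lower until it rests on the pins.

```bash
python3 -m crank '[{"gripper":1,"translation":[0,0.018,0],"twist":0},{"gripper":1,"translation":[0,0,0.02],"twist":0},{"gripper":1,"translation":[0,0,0],"twist":0}]' | egrep 'tool|wrist_f|tcp'; for i in 1 2; do python3 -m crank '[{"gripper":1,"translation":[0,0,0.015],"twist":0},{"gripper":1,"translation":[0,0,0],"twist":0}]' | egrep 'tool|wrist_f|tcp'; done; python3 -c "
from bench import *;print(sense()['ft_torque'])"
```

```text
tool_pos: [489.9, 169.8, 53.1]
tcp_rot: [0.719, 0.695, 0.001, 0.001]
wrist_force: [5.1, -0.6, -3.0]
tool_pos: [489.9, 169.9, 52.3]
tcp_rot: [0.719, 0.695, 0.001, 0.001]
wrist_force: [5.9, -0.4, -1.5]
tool_pos: [489.9, 169.9, 51.7]
tcp_rot: [0.719, 0.695, 0.001, 0.001]
wrist_force: [5.6, -0.6, 2.3]
[-0.16420765 -0.58163071  0.02697857]
```

```bash
for i in 1 2 3; do python3 -m crank '[{"gripper":1,"translation":[0.025,0,0],"twist":0},{"gripper":1,"translation":[0.025,0,0],"twist":0},{"gripper":1,"translation":[0,0,0],"twist":0}]' | egrep 'tool|wrist_f|tcp'; done
```

```text
tool_pos: [490.0, 171.4, 51.6]
tcp_rot: [0.719, 0.695, -0.0, 0.001]
wrist_force: [3.8, -9.2, 4.3]
tool_pos: [490.1, 174.4, 51.6]
tcp_rot: [0.719, 0.695, -0.0, 0.001]
wrist_force: [4.8, -8.5, 5.9]
tool_pos: [490.2, 177.5, 51.5]
tcp_rot: [0.719, 0.695, -0.0, 0.001]
wrist_force: [5.0, -8.6, 2.9]
```

```bash
for i in 1 2 3 4 5; do python3 -m crank '[{"gripper":1,"translation":[0.013,0,0.004],"twist":0},{"gripper":1,"translation":[0,0,0],"twist":0}]' | egrep 'tool|wrist_f'; done
```

```text
tool_pos: [490.2, 178.1, 51.4]
wrist_force: [5.0, -8.1, 3.8]
tool_pos: [490.2, 179.5, 50.6]
wrist_force: [7.2, -3.1, -2.7]
tool_pos: [490.2, 180.3, 50.2]
wrist_force: [8.2, -4.5, -3.2]
tool_pos: [490.2, 181.0, 49.9]
wrist_force: [6.8, -4.5, -2.9]
tool_pos: [490.3, 181.7, 49.6]
wrist_force: [8.0, -4.2, -4.1]
```

```bash
for i in 1 2 3; do python3 -m crank '[{"gripper":1,"translation":[0,0,0.02],"twist":0},{"gripper":1,"translation":[0,0,0],"twist":0}]' | egrep 'tool|wrist_f|tcp'; done;  python3 -c "
from bench import *;print(sense()['ft_torque'])"
```

```text
tool_pos: [490.3, 182.1, 48.6]
tcp_rot: [0.719, 0.695, 0.001, 0.001]
wrist_force: [7.0, -2.9, -3.1]
tool_pos: [490.3, 182.5, 47.5]
tcp_rot: [0.719, 0.695, 0.001, 0.001]
wrist_force: [7.4, -2.2, -2.0]
tool_pos: [490.3, 182.6, 46.3]
tcp_rot: [0.719, 0.695, 0.001, 0.001]
wrist_force: [6.7, -0.9, -1.3]
[-0.16975988 -1.20236759 -0.03851885]
```

```bash
for i in 1 2 3; do python3 -m crank '[{"gripper":1,"translation":[0,0.006,0.016],"twist":0},{"gripper":1,"translation":[0,0,0],"twist":0}]' | egrep 'tool|wrist_f|tcp'; done;  python3 - <<'E'
from h import *
print(sense()['ft_torque'])
for n in('wrist','top','side'):
    cv2.imwrite(f'pics/{n}3.png',get_image(n)[:,:,::-1])
a=cv2.imread('pics/wrist3.png');b=cv2.imread('pics/side3.png')
cv2.imwrite('pics/c3.png',np.hstack([a[0:400,100:500],cv2.resize(b[240:470,160:400],(400,400))]))
E
```

```text
tool_pos: [490.3, 182.6, 45.2]
tcp_rot: [0.719, 0.695, 0.001, 0.0]
wrist_force: [5.3, -0.7, -1.8]
tool_pos: [490.3, 182.6, 44.0]
tcp_rot: [0.719, 0.695, 0.0, 0.0]
wrist_force: [6.1, -0.8, -2.2]
tool_pos: [490.3, 182.6, 43.6]
tcp_rot: [0.719, 0.695, -0.0, -0.0]
wrist_force: [-0.1, -1.6, 6.8]
[-0.22225776 -0.05157022  0.0008705 ]
```

View pics/c3.png

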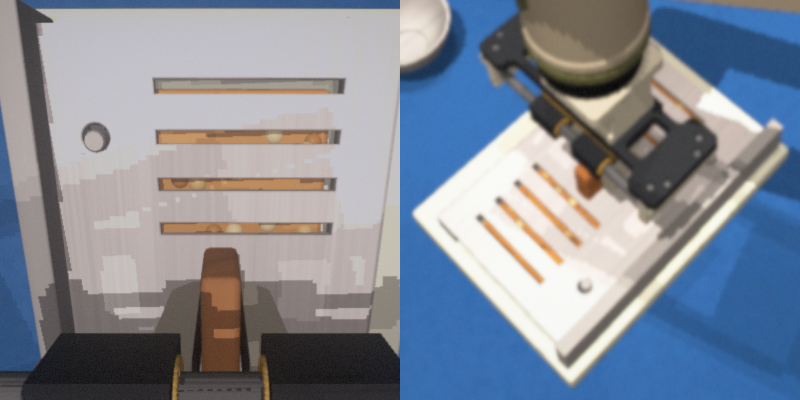

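The pin stands inside the far hole at crop (95,138), and the side view shows a pin in its hole at (585,285) with the guide flat. TCP height 43.6 matches an underside at 32. Now I'll release and retreat.

```bash
python3 -m crank '[{"gripper":1,"translation":[0,0,-0.008],"twist":0},{"gripper":1,"translation":[0,0,0],"twist":0},{"gripper":0.6,"translation":[0,0,0],"twist":0},{"gripper":0.6,"translation":[0,0,0],"twist":0},{"gripper":0.6,"translation":[0,0,0],"twist":0},{"gripper":0.6,"translation":[0,0,0],"twist":0}]'
python3 -m crank '[{"gripper":0.6,"translation":[0,0,-0.2],"twist":0},{"gripper":0.6,"translation":[0,0,-0.4],"twist":0},{"gripper":0.6,"translation":[0,0,-0.8],"twist":0},{"gripper":0.6,"translation":[0,0,-0.8],"twist":0},{"gripper":0.6,"translation":[-0.8,0,-0.5],"twist":0},{"gripper":0.6,"translation":[-0.9,0,0],"twist":0},{"gripper":0.6,"translation":[-0.9,0,0],"twist":0},{"gripper":0.6,"translation":[-0.9,0,0],"twist":0},{"gripper":0.6,"translation":[-0.9,0,0],"twist":0},{"gripper":0.6,"translation":[-0.9,0,0],"twist":0},{"gripper":0.6,"translation":[0,0,0],"twist":0},{"gripper":0.6,"translation":[0,0,0],"twist":0}]'
python3 - <<'E'
from h import *
a=get_image('top')[:,:,::-1];b=get_image('side')[:,:,::-1]
cv2.imwrite('pics/c4.png',np.hstack([cv2.resize(a[210:335,150:320],(400,294),interpolation=cv2.INTER_CUBIC),cv2.resize(b[240:470,160:400],(307,294),interpolation=cv2.INTER_CUBIC)]))
E
```

```text
time_s: 14.52
tool_pos: [490.2, 182.6, 43.3]
tcp_rot: [0.719, 0.695, -0.0, -0.0]
wrist_force: [-0.1, -0.2, -0.4]
gripper_width: 0.399
gripper_force: 0.0
time_s: 16.02
tool_pos: [479.9, -135.1, 206.0]
tcp_rot: [0.719, 0.695, 0.0, 0.0]
wrist_force: [0.7, 0.1, -1.1]
gripper_width: 0.402
gripper_force: 0.0
```

View pics/c4.png

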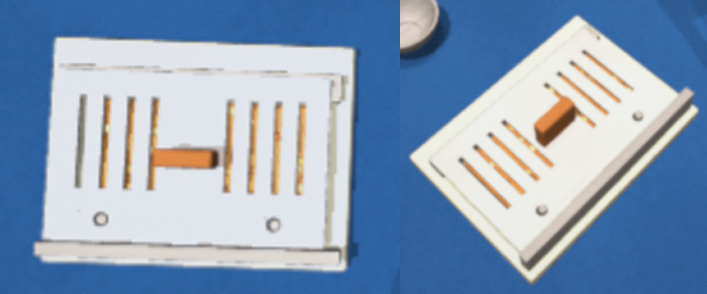

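Both pins show through their holes, at crop positions (100,218) and (273,224). The guide lies flat against the fence and the arm is clear.

```bash
python3 -c "
from bench import *;print(close_job())"
```

```text
the job is handed in; nothing more can be done
None
```

The guide lies flat and home on the board with both holes over the pins and its hole edge at the fence; it was released without touching the jar, carton or bowl, and the job was handed in at about 16 s.

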